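# Seat the keyed drill plate on its jig and clamp it

### The job

The round pale aluminium drill plate lies turned the wrong way on its green jig base and rides up on the three yellow keys. Turn it about the centre spigot by its black knob until its three slots find the keys and it drops flat and fully home on the base, then swing the red clamp arm in over the plate as far as it goes. Do not disturb the wood block and the grey pipe cap beside the jig.

Things in the scene. Friction and masses are not known exactly. Their poses are not given: they have to be found in the camera images.
- jig_base: green jig base fixed to the bench: disc of radius 88 mm, 15 mm thick, with a 62 mm wide lug that reaches to y = +131 mm of its own frame and carries the clamp. Origin: centre of the underside, on the axis of the steel centre spigot (18 mm diameter, top 42 mm above the bench). z up
- rim_key (a point): top of the yellow key of the base that shows past the plate's rim: 180 deg from the base's own +x, this point 78 mm from its centre, 7 mm above the base's top. Key: radii 61 to 82 mm, 14 mm wide. Two more 7 mm keys, hidden under the plate: at 310 deg (counterclockwise from +x; radii 47 to 55 mm, 11 mm wide) and at 55 deg (radii 33 to 41 mm, 9 mm wide)
- plate: aluminium drill plate, 148 mm diameter, 12 mm thick, 0.35 to 0.7 kg, 21 mm bore round the spigot. Origin: centre of the underside, z up. Lies level on the keys (underside 22 mm above the bench) 0.7 to 3.14 rad out of place; seated, 15 mm, its x axis along the base's x (2 deg of play). Drops by its own weight when slots meet keys, which then stop it turning. Turns both ways, some N at the knob
- rim_slot (a point): in the plate's slot that is open at the rim (180 deg from the plate's +x, 20 mm wide), at the plate's top, 70 mm from its centre; it belongs over the rim key. The other through slots: at 310 deg (radii 44 to 58 mm, 17 mm wide) and 55 deg (radii 30 to 44 mm, 15 mm wide); all at different radii, so the plate fits in one orientation only
- plate_knob (a point): middle of the plate's black knob: upright cylinder, 16 mm diameter, 30 mm tall from the plate's top (15 mm above and below this point), 50 mm from the plate's centre at 240 deg from the plate's own +x
- clamp (a joint): angle of the red clamp arm, rad: 0 = open (arm along the base's -x), 1.57 = closed at its stop (arm points to the plate's centre, end over the rim). Closes counterclockwise from above; starts at 0 to 0.4; stays where left, about 1 N at its knob. Arm 62 mm long, 20 wide, underside 29, top 39 mm above the bench: clears the seated plate (top 27 mm), is blocked by an unseated one (top 34 mm)
- clamp_pivot (a point): on the clamp's upright hinge axis, at the top of the base, 108 mm from the base's centre towards the base's +y
- clamp_knob (a point): middle of the black knob on the clamp arm: upright cylinder, 16 mm diameter, 26 mm tall, from 39 to 65 mm above the bench, 42 mm from the pivot axis
- wood_block: beech block 45 x 96 x 35 mm, loose, lying beside the jig; origin: centre of its underside
- pipe_cap: grey pipe end cap, 68 mm diameter, 30 mm high, loose, beside the jig; origin: centre of its underside

How it is judged (in metres and radians):
On the way, in this order (a step that is already met when the one before it is completed fails the run):
1. the plate has dropped home over the three keys, flat on the base, with the clamp still open (z of plate in the frame of jig_base between 0.0135 and 0.0165 m and horizontal distance between plate and jig_base below 0.004 m and angle between plate's own z axis and vertical below 0.03 rad and angle between the x axis of plate and the x axis of jig_base, either way round below 0.12 rad and value of joint clamp below 1.2 rad), for 0.2 s.
2. the clamp arm is closed over the plate (value of joint clamp above 1.42 rad), for 0.2 s.
At the end, for the whole second after the job is handed in: The plate lies still, home over the keys: underside within 1.5 mm of the base's top, within 4 mm of its centre, within 0.03 rad of level and 0.12 rad of the base's x axis; the clamp arm stands over it, joint above 1.42 rad (z of plate in the frame of jig_base between 0.0135 and 0.0165 m and horizontal distance between plate and jig_base below 0.004 m and angle between plate's own z axis and vertical below 0.03 rad and angle between the x axis of plate and the x axis of jig_base, either way round below 0.12 rad and value of joint clamp above 1.42 rad and linear speed of plate below 0.02 m/s); the robot touches nothing.
It fails at once if the wood block is pushed more than 30 mm (distance of wood_block from where it was at the start of the episode above 0.03 m).
It fails at once if the pipe cap is pushed more than 30 mm (distance of pipe_cap from where it was at the start of the episode above 0.03 m).
It also fails if it takes over 56 s, if anything falls off the work surface, if the arm or the gripper's body presses on something with over 40 N, if the wrist force passes 120 N, or if a joint passes its speed limit or range.

### The arm

A 6-joint arm with a two-finger parallel gripper is mounted at the origin on the work surface; the furniture and walls round the work are solid. World frame = base frame: x ahead of the robot, y to its left, z up, the work surface at z = 0. Lengths are in mm, angles in degrees, forces in N, time in s.
With the tool pointing down it reaches from about 350 to 850 mm from the base axis. Payload 8.1 kg.
Tool frame: the origin (TCP) lies midway between the tips of the shut fingers; the grasp point (between the pads) lies 19 mm behind it; z points along the fingers, y is the direction in which the jaws open and shut (so a half turn about z gives the same grasp; the last joint's range is limited). The gripper opens to 85 mm and grips with 20 to 120 N. Pads are 22 mm wide; open, the fingers measure 114 mm over their backs; the gripper's body (76 mm by 85 mm) begins 54 mm behind the grasp point. The pads swing forward as they close: fully open they stand 13 mm farther back than shut.
Start: joints at [-74.278, 7.471, 85.268, -0, 87.261, -4.893], TCP at [211.272, -561.578, 231.292] pointing down, gripper open.
Joint ranges: [-169.43, 169.43], [-51.17, 129.36], [1.28, 143.12], [-76.62, 256.62], [0, 156.53], [-152.29, 152.29]. Speed limits (degrees/s): [136.94, 136.94, 159.86, 180, 180, 180].

### API

Orientations are given as [roll, pitch, yaw] about the fixed x, y, z axes, in that order (R = Rz(yaw) Ry(pitch) Rx(roll)).
In Python, from bench import r gives the robot as it stands.
- The arm moves only by the shell command python3 -m jog 'ROWS' [FORCE]. ROWS is JSON, a list of rows, each a list of 5 numbers: the shift along the tool's x, y, z in m, then the turn about the tool's z in rad, then the opening, from 0 (shut) to 1 (fully open). A call has 1 to 20 rows; each row is the pose to reach, as a shift and turn from the pose measured when the call began, along the tool's axes at that moment; what a row does not reach only later rows make up. A row lasts 1/10 s, in which the tool goes at most 50 mm and 8.59 degrees, less where a joint would pass 70% of its speed; a pose out of reach is approached as far as the arm can. A call with a gripper value outside its range is refused whole. The fingers move at their own pace and stop on an object; FORCE is the grip in N (left out, the last holds). Time passes only in rows, so rows that repeat a pose let the fingers close. It gives the time, the measured TCP pose, the force and the opening at its end, in the units of the state.
- r.sense(): the state, without advancing time (a new reading comes with each control period).
- r.snapshot(name): name is "scene" or "top"; returns a dict with "pixels" (384x512x3 uint8, red, green, blue), "K" (3x3 intrinsics, pixels), "R" (3x3) and "t" (3): a world point X has camera coordinates R X + t. Camera axes: x right, y down, z forward; pixel columns grow to the right and rows downward; lengths in mm; the calibration is good to about 2 mm. A picture is of the moment at which its call begins. There is no depth.
- r.hand_in(): hands the job in, once; it reports no verdict.
The state is a dict: "time": time; "joint_pos": joint angles; "qd": joint speeds; "joint_efforts": joint torques, N m; "tool_pos": TCP position; "tcp_rot": TCP orientation; "ft_force": force on the tool from outside, world axes, zero at the start; "wrist_torque": the same for the moment, N m; "finger_gap": finger opening in mm.
Only numpy, scipy, OpenCV 4.12 (cv2) and the standard library are available. Lean on these libraries where they do the work, as an engineer would, in place of code of your own. Each camera call takes 0.05 s, during which the arm holds its last target.

## Working session

There is one attempt and no reset: what is moved stays moved. The work goes in short steps, Python scripts to look and compute and a shell command to move; the robot and the scene stay as the last step left them, time stands still between calls to the robot, and variables do not carry over. Pictures are saved under pics/ and viewed, and the job is handed in when it is done.

```bash
ls; mkdir -p pics
python3 - <<'E'
from bench import r
import cv2
s=r.sense();print(s)
for n in("scene","top"):
    d=r.snapshot(n);cv2.imwrite(f"pics/{n}0.png",d["pixels"][:,:,::-1]);print(n,d["K"],d["R"],d["t"])
E
```

```text
pics
{'time': 0.0, 'joint_pos': array([-7.42781267e+01,  7.51442766e+00,  8.53301311e+01,  5.28084637e-04,
        8.72622814e+01, -4.89345802e+00]), 'qd': array([ 0.07773824,  0.06369701, -0.03868646,  0.08739111,  0.00996348,
       -0.08741561]), 'joint_efforts': array([ 1.26480179e-03, -5.69397640e+01, -5.00547016e+01,  5.16576256e-05,
        1.47104042e-02, -2.54953886e-05]), 'tool_pos': array([ 211.12343013, -561.03167527,  230.24337214]), 'tcp_rot': array([-1.79893594e+02, -9.63931192e-03,  2.06152967e+01]), 'ft_force': array([ 0.48776806,  0.00896144, -0.43931367]), 'wrist_torque': array([-0.01602093,  0.01275348,  0.0022053 ]), 'finger_gap': 85.12354384036499}
scene [[457.03817159   0.         253.81686817]
 [  0.         457.03817159 194.21262458]
 [  0.           0.           1.        ]] [[-8.99420152e-01 -4.37084197e-01  8.91861204e-04]
 [-3.07290996e-01  6.30881474e-01 -7.12433021e-01]
 [ 3.10830556e-01 -6.41050676e-01 -7.01739550e-01]] [536.41358853 -27.01798025 976.72039324]
top [[411.08244759   0.         253.75697529]
 [  0.         411.08244759 189.23042634]
 [  0.           0.           1.        ]] [[-0.02303625 -0.999307   -0.02923796]
 [-0.99681333  0.02519323 -0.07568682]
 [ 0.07637097  0.02740124 -0.99670289]] [356.47840488 437.09619767 877.97725696]
```

View pics/scene0.png

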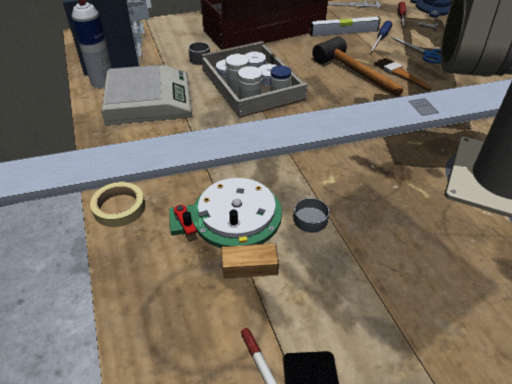

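View pics/top0.png

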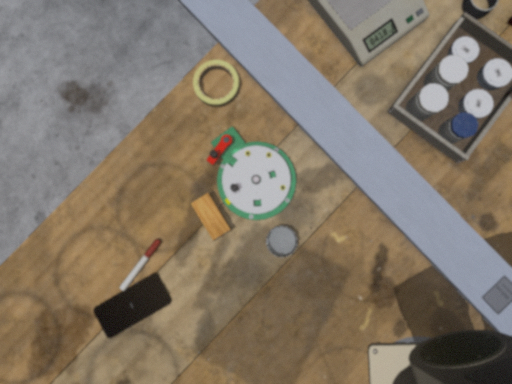

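```bash
cat > h.py <<'E'
import numpy as np, cv2
from bench import r
def ray(d,u,v):
    c=-d["R"].T@d["t"]; w=d["R"].T@np.linalg.solve(d["K"],[u,v,1]); return c,w
def onz(d,u,v,z):
    c,w=ray(d,u,v); return c+w*(z-c[2])/w[2]
def proj(d,X):
    p=d["K"]@(d["R"]@np.array(X,float)+d["t"]); return p[:2]/p[2]
def tri(d1,p1,d2,p2):
    A=[];b=[]
    for d,p in((d1,p1),(d2,p2)):
        c,w=ray(d,*p);w/=np.linalg.norm(w);M=np.eye(3)-np.outer(w,w);A.append(M);b.append(M@c)
    return np.linalg.lstsq(np.vstack(A),np.hstack(b),rcond=None)[0]
def crop(d,u0,v0,w,h,s,f):
    cv2.imwrite(f,cv2.resize(np.ascontiguousarray(d["pixels"][v0:v0+h,u0:u0+w,::-1]),None,fx=s,fy=s,interpolation=cv2.INTER_CUBIC))
E
python3 - <<'E'
from h import *
t=r.snapshot("top");s=r.snapshot("scene")
crop(t,180,115,130,150,4,"pics/t1.png");crop(s,160,165,180,120,4,"pics/s1.png")
for n,p in (("spig",(256,180)),):print(onz(t,*p,42))
print("cams",-t["R"].T@t["t"],-s["R"].T@s["t"])
# beam edges
for p in ((182,0),(512,333),(240,0),(512,270)):print(onz(t,*p,0))
for p in((0,165),(0,195),(512,85),(512,107)):print(onz(s,*p,0))
E
```

```text
[463.73928435 339.99696827  42.        ]
cams [376.86326818 321.16183234 918.58758833] [170.56426579 877.63031483 665.67642104]
[894.59670458 503.81138661   0.        ]
[ 123.99019078 -200.56061887    0.        ]
[889.26686574 368.24038725   0.        ]
[ 257.39139188 -209.87983723    0.        ]
[1011.87766322  432.9937717     0.        ]
[936.86244345 501.7386425    0.        ]
[  15.32982216 -424.54554286    0.        ]
[   7.32865231 -309.78682583    0.        ]
```

View pics/t1.png

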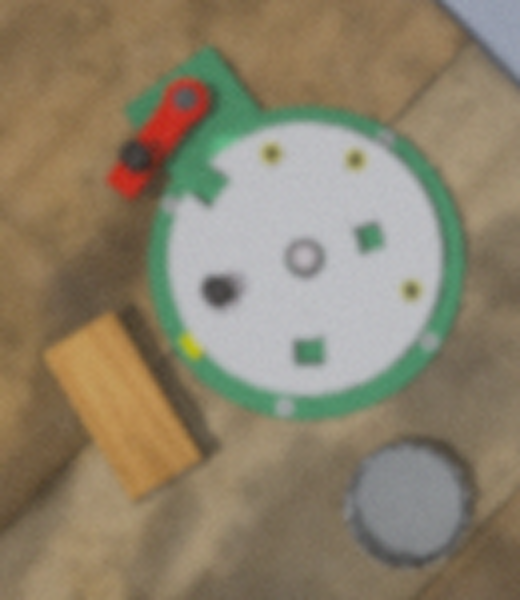

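View pics/s1.png

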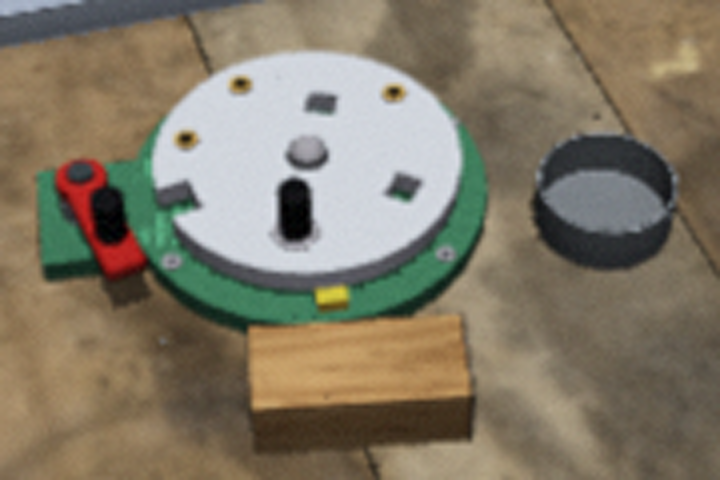

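Run:
```python
from h import *
t=r.snapshot("top");s=r.snapshot("scene")
for z in range(0,320,40):
    f=lambda d,a,b:(onz(d,*a,z)[:2],onz(d,*b,z)[:2])
    o=[z]
    for (d,a,b) in((t,(182,0),(512,333)),(s,(0,195),(512,100)),(t,(240,0),(512,270)),(s,(0,165),(512,83))):
        p,q=f(d,a,b); n=np.array([-(q-p)[1],(q-p)[0]]);n/=np.linalg.norm(n); 
        ang=np.degrees(np.arctan2(*(q-p)[::-1]))%180
        k=p+(q-p)*(450-p[0])/(q-p)[0]
        o+= [round(ang,1),round(k[1])]
    print(o)
```

```text
[0, np.float64(42.4), 97, np.float64(42.4), 57, np.float64(42.5), -34, np.float64(41.1), -57]
[40, np.float64(42.4), 110, np.float64(42.4), 122, np.float64(42.5), -15, np.float64(41.1), 14]
[80, np.float64(42.4), 123, np.float64(42.4), 186, np.float64(42.5), 3, np.float64(41.1), 84]
[120, np.float64(42.4), 135, np.float64(42.4), 251, np.float64(42.5), 21, np.float64(41.1), 155]
[160, np.float64(42.4), 148, np.float64(42.4), 316, np.float64(42.5), 40, np.float64(41.1), 226]
[200, np.float64(42.4), 161, np.float64(42.4), 380, np.float64(42.5), 58, np.float64(41.1), 297]
[240, np.float64(42.4), 173, np.float64(42.4), 445, np.float64(42.5), 77, np.float64(41.1), 368]
[280, np.float64(42.4), 186, np.float64(42.4), 510, np.float64(42.5), 95, np.float64(41.1), 439]
```

Run:
```python
from h import *
t=r.snapshot("top");s=r.snapshot("scene")
T=lambda x,y:(180+(x+.5)/4-.5,115+(y+.5)/4-.5); S=lambda x,y:(160+(x+.5)/4-.5,165+(y+.5)/4-.5)
def show(n,a,b,z):
    pt=onz(t,*T(*a),z); ps=onz(s,*S(*b),z); print(n,pt[:2].round(1),ps[:2].round(1),"tri",tri(t,T(*a),s,S(*b)).round(1)); return (pt+ps)[:2]/2
# white ellipse fit
for d,(u,v,w,h),n in((t,(215,140,85,75),"t"),(s,(190,170,95,75),"s")):
    im=d["pixels"][v:v+h,u:u+w].astype(int); m=((im.min(2)>150)&((im.max(2)-im.min(2))<40)).astype(np.uint8)
    c=max(cv2.findContours(m,0,1)[0],key=cv2.contourArea); e=cv2.fitEllipse(cv2.convexHull(c)); c0=(e[0][0]+u,e[0][1]+v); print(n,e,onz(d,*c0,34))
sp=show("spigot",(304,258),(308,146),42)
k=show("key",(190,345),(332,293),22)
pv=show("pivot",(186,96),(79,172),39)
ck=show("cknob top",(135,153),(106,192),65)
pk=show("pknob top",(218,290),(294,183),64)
rs=show("rimslot",(208,185),(180,193),34)
s1=show("slotA",(370,237),(404,183),34) # guess
s2=show("slotB",(309,350),(404,183),34)
s3=show("slot",(370,237),(321,102),34)
for p in ((107,313),(200,455),(47,352),(137,498)):print("block",onz(t,*T(*p),35)[:2].round(1))
print("cap",onz(t,*T(409,502),30)[:2])
an=lambda a,b:np.degrees(np.arctan2(*(b-a)[::-1]))
print("base x from key",an(k,sp),"from pivot",an(sp,pv)-90, "plate x: slot",an(rs,sp),"knob",an(sp,pk)-240, "clamp dir",an(pv,ck))
print("s angles",an(sp,s3)-55,an(sp,s2)-310,np.linalg.norm(s3-sp),np.linalg.norm(s2-sp))
```

```text
t ((40.72332000732422, 39.28273391723633), (67.4798583984375, 67.96866607666016), 94.9777603149414) [466.10553834 340.73062664  34.        ]
s ((46.285804748535156, 34.890228271484375), (55.667728424072266, 76.61637115478516), 88.10755920410156) [467.88732709 341.68078572  34.        ]
spigot [465.6 340.8] [468.2 339.3] tri [466.2 341.   44.4]
key [421.5 404.7] [424.3 401. ] tri [421.8 404.4  27. ]
pivot [555.9 402.8] [559.3 399.6] tri [555.8 402.7  43.4]
cknob top [521.1 427.8] [525.5 424.7] tri [521.5 427.8  69.6]
pknob top [447.8 385.6] [452.5 381.9] tri [448.7 385.8  69.2]
rimslot [507.7 392.2] [512.  386.5] tri [507.3 391.9  41.2]
slotA [476.9 305. ] [419.6 334.3] tri [461.1 297.1 -15.2]
slotB [416.6 339.4] [419.6 334.3] tri [416.8 339.4  40.1]
slot [476.9 305. ] [480.3 302.3] tri [477.5 305.5  37.8]
block [439.3 448.1]
block [361.7 399.2]
block [419.  480.9]
block [339.5 433.4]
cap [334.00928681 287.81380048]
base x from key -54.98743730142859 from pivot -55.993404803159024 plate x: slot -131.02144249093175 knob -129.04501616380998 clamp dir 143.88174796182855
s angles -127.13304765355436 -486.2929744419401 38.210544854405796 48.901008306269404
```

```bash
cat >> h.py <<'E'
from scipy.spatial.transform import Rotation as Ro
def rel(goals):
    """goals: (x,y,z,yaw) -> rows in tool axes"""
    q=r.sense(); M=Ro.from_euler("xyz",q["tcp_rot"],degrees=True).as_matrix()
    for g in goals:
        v=M.T@(np.array(g[:3],float)-q["tool_pos"])/1000
        dy=-(g[3]-q["tcp_rot"][2]); dy=(dy+180)%360-180
        print([round(float(x),4) for x in v]+[round(float(np.radians(dy)),3)],g)
E
python3 -c "
from h import *
rel([(520,-250,230,60),(560,80,230,90),(449,387,150,110.5)])"
```

```text
[0.3987, -0.1829, 0.0012, -0.687] (520, -250, 230, 60)
[0.5523, -0.4777, 0.0012, -1.211] (560, 80, 230, 90)
[0.5565, -0.8041, 0.0813, -1.569] (449, 387, 150, 110.5)
```

```bash
python3 -m jog '[[0.04,-0.018,0,-0.07,1],[0.08,-0.037,0,-0.14,0.9],[0.12,-0.055,0,-0.21,0.8],[0.16,-0.073,0,-0.27,0.6],[0.2,-0.091,0,-0.34,0.45],[0.24,-0.11,0,-0.41,0.45],[0.28,-0.128,0,-0.48,0.45],[0.32,-0.146,0,-0.55,0.45],[0.36,-0.165,0,-0.62,0.45],[0.4,-0.183,0,-0.69,0.45],[0.42,-0.225,0,-0.76,0.45],[0.442,-0.267,0,-0.84,0.45],[0.464,-0.31,0,-0.91,0.45],[0.486,-0.352,0,-0.99,0.45],[0.508,-0.394,0,-1.06,0.45],[0.53,-0.436,0,-1.14,0.45],[0.552,-0.478,0,-1.21,0.45],[0.552,-0.52,0,-1.25,0.45],[0.553,-0.56,0,-1.3,0.45],[0.553,-0.6,0,-1.34,0.45]]' 30; python3 -c "
from h import *
rel([(449,387,120,110.5)])"
```

```text
time: 2.4
tool_pos: [516.9, 196.4, 231.4]
tcp_rot: [180.0, -0.0, 97.5]
ft_force: [0.6, 0.5, 0.2]
finger_gap: 38.7
[0.1978, -0.0424, 0.1114, -0.227] (449, 387, 120, 110.5)
```

```bash
python3 -m jog '[[0.04,-0.008,0.02,-0.05,0.45],[0.08,-0.016,0.045,-0.1,0.45],[0.12,-0.024,0.065,-0.15,0.45],[0.16,-0.034,0.09,-0.19,0.45],[0.198,-0.042,0.111,-0.227,0.45],[0.198,-0.042,0.111,-0.227,0.45],[0.198,-0.042,0.111,-0.227,0.45]]'
python3 - <<'E'
from h import *
t=r.snapshot("top");s=r.snapshot("scene");crop(t,180,115,130,150,4,"pics/t2.png");crop(s,160,115,180,150,4,"pics/s2.png")
rel([(449,387,42,110.5)])
E
```

```text
time: 3.1
tool_pos: [448.4, 387.7, 119.5]
tcp_rot: [-179.9, 0.0, 110.6]
ft_force: [0.8, -0.2, 0.6]
finger_gap: 38.4
[0.0004, -0.0012, 0.0792, -0.0] (449, 387, 42, 110.5)
```

View pics/t2.png

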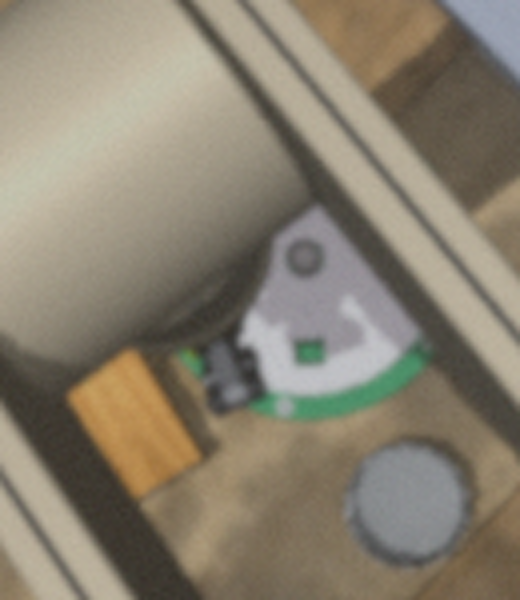

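View pics/s2.png

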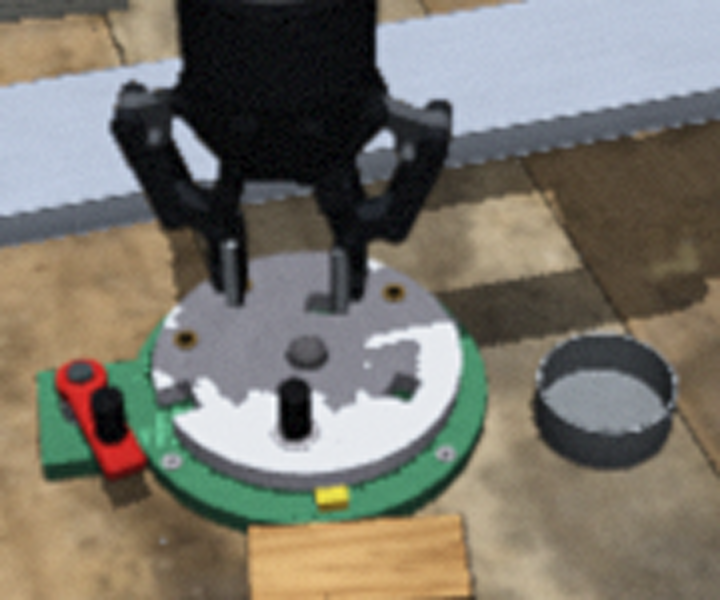

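```bash
python3 -m jog '[[0,-0.001,0.03,0,0.45],[0,-0.001,0.06,0,0.45],[0,-0.001,0.078,0,0.45],[0,-0.001,0.08,0,0.45],[0,-0.001,0.08,0,0.24],[0,-0.001,0.08,0,0.24],[0,-0.001,0.08,0,0.24],[0,-0.001,0.08,0,0.24]]'
python3 - <<'E'
from h import *
s=r.snapshot("scene");crop(s,160,115,180,150,4,"pics/s3.png")
print(r.sense()["ft_force"])
C=np.array([466.5,340.5])
g=[]
for a in range(5,81,5):
    f=np.radians(110.5+a); p=C+50*np.array([np.cos(f),np.sin(f)]); g.append((*p.round(1),40,110.5+a))
rel(g)
E
```

```text
time: 4.0
tool_pos: [450.2, 387.2, 42.6]
tcp_rot: [179.8, -0.0, 110.5]
ft_force: [-0.1, 1.0, -0.5]
finger_gap: 20.7
[-1.00276547  0.2329454  -0.3680497 ]
[0.0004, -0.0051, 0.0023, -0.087] (np.float64(445.0), np.float64(385.6), 40, 115.5)
[-0.0002, -0.0095, 0.0022, -0.175] (np.float64(441.1), np.float64(383.6), 40, 120.5)
[-0.0011, -0.0137, 0.0022, -0.262] (np.float64(437.5), np.float64(381.2), 40, 125.5)
[-0.0024, -0.0179, 0.0022, -0.349] (np.float64(434.0), np.float64(378.5), 40, 130.5)
[-0.0041, -0.022, 0.0022, -0.436] (np.float64(430.8), np.float64(375.5), 40, 135.5)
[-0.0061, -0.0258, 0.0022, -0.524] (np.float64(427.9), np.float64(372.3), 40, 140.5)
[-0.0085, -0.0295, 0.0022, -0.611] (np.float64(425.3), np.float64(368.8), 40, 145.5)
[-0.0111, -0.0329, 0.0022, -0.698] (np.float64(423.0), np.float64(365.1), 40, 150.5)
[-0.0141, -0.0362, 0.0022, -0.786] (np.float64(421.0), np.float64(361.2), 40, 155.5)
[-0.0173, -0.0391, 0.0021, -0.873] (np.float64(419.4), np.float64(357.2), 40, 160.5)
[-0.0208, -0.0417, 0.0021, -0.96] (np.float64(418.1), np.float64(353.0), 40, 165.5)
[-0.0244, -0.0441, 0.0021, -1.047] (np.float64(417.2), np.float64(348.8), 40, 170.5)
[-0.0283, -0.0461, 0.0021, -1.135] (np.float64(416.7), np.float64(344.4), 40, 175.5)
[-0.0323, -0.0478, 0.0021, -1.222] (np.float64(416.5), np.float64(340.1), 40, 180.5)
[-0.0365, -0.0491, 0.0021, -1.309] (np.float64(416.7), np.float64(335.7), 40, 185.5)
[-0.0407, -0.0501, 0.0021, -1.396] (np.float64(417.3), np.float64(331.4), 40, 190.5)
```

View pics/s3.png

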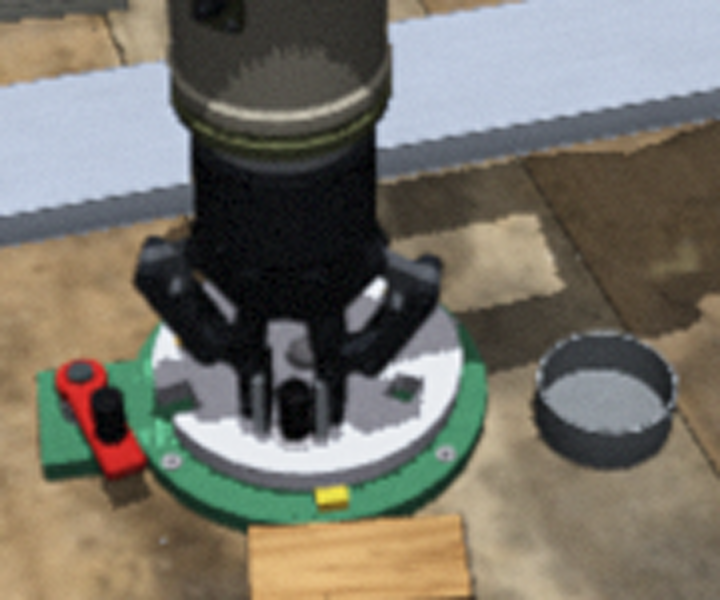

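```bash
python3 -m jog '[[0.0004,-0.0051,0.002,-0.087,0.24],[-0.0002,-0.0095,0.002,-0.175,0.24],[-0.0011,-0.0137,0.002,-0.262,0.24],[-0.0024,-0.0179,0.002,-0.349,0.24],[-0.0041,-0.022,0.002,-0.436,0.24],[-0.0061,-0.0258,0.002,-0.524,0.24],[-0.0085,-0.0295,0.002,-0.611,0.24],[-0.0111,-0.0329,0.002,-0.698,0.24],[-0.0141,-0.0362,0.002,-0.786,0.24],[-0.0173,-0.0391,0.002,-0.873,0.24],[-0.0208,-0.0417,0.002,-0.96,0.24],[-0.0226,-0.043,0.002,-1.003,0.24],[-0.0226,-0.043,0.002,-1.003,0.24]]'
python3 - <<'E'
from h import *
s=r.snapshot("scene");crop(s,160,115,180,150,4,"pics/s4.png")
t=r.snapshot("top");crop(t,180,115,130,150,4,"pics/t4.png")
C=np.array([466.5,340.5])
g=[]
for a in range(58,85,2):
    f=np.radians(110.5+a); p=C+50*np.array([np.cos(f),np.sin(f)]); g.append((*p.round(1),40,110.5+a))
rel(g)
E
```

```text
time: 5.35
tool_pos: [418.3, 351.4, 41.1]
tcp_rot: [179.8, 0.2, 168.0]
ft_force: [0.4, 1.4, 0.7]
finger_gap: 20.4
[0.0003, -0.001, 0.0008, -0.011] (np.float64(417.5), np.float64(350.5), 40, 168.5)
[0.0003, -0.0027, 0.0008, -0.046] (np.float64(417.2), np.float64(348.8), 40, 170.5)
[0.0002, -0.0046, 0.0008, -0.081] (np.float64(416.9), np.float64(347.0), 40, 172.5)
[0.0, -0.0063, 0.0008, -0.116] (np.float64(416.7), np.float64(345.3), 40, 174.5)
[-0.0002, -0.008, 0.0008, -0.151] (np.float64(416.6), np.float64(343.6), 40, 176.5)
[-0.0005, -0.0097, 0.0008, -0.185] (np.float64(416.5), np.float64(341.8), 40, 178.5)
[-0.0009, -0.0114, 0.0008, -0.22] (np.float64(416.5), np.float64(340.1), 40, 180.5)
[-0.0012, -0.0132, 0.0008, -0.255] (np.float64(416.5), np.float64(338.3), 40, 182.5)
[-0.0018, -0.0148, 0.0008, -0.29] (np.float64(416.7), np.float64(336.6), 40, 184.5)
[-0.0023, -0.0165, 0.0008, -0.325] (np.float64(416.8), np.float64(334.8), 40, 186.5)
[-0.0028, -0.0181, 0.0008, -0.36] (np.float64(417.0), np.float64(333.1), 40, 188.5)
[-0.0035, -0.0197, 0.0008, -0.395] (np.float64(417.3), np.float64(331.4), 40, 190.5)
[-0.0042, -0.0213, 0.0008, -0.43] (np.float64(417.7), np.float64(329.7), 40, 192.5)
[-0.005, -0.0229, 0.0008, -0.465] (np.float64(418.1), np.float64(328.0), 40, 194.5)
```

View pics/s4.png

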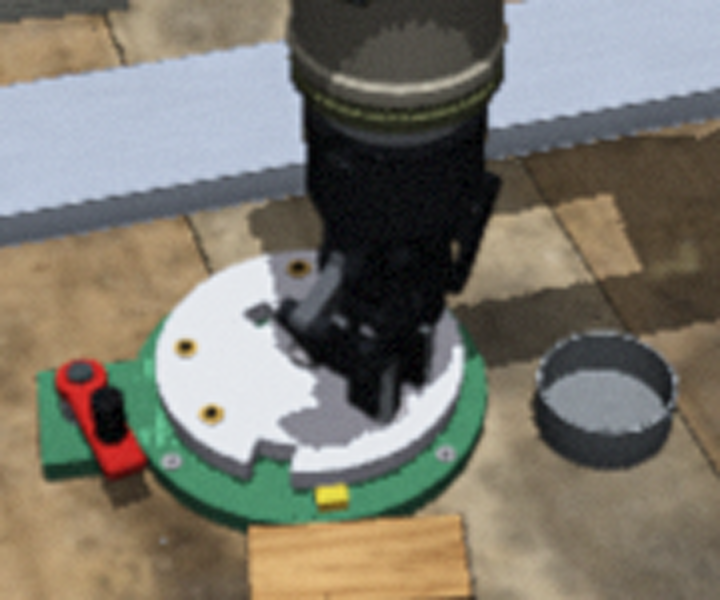

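View pics/t4.png

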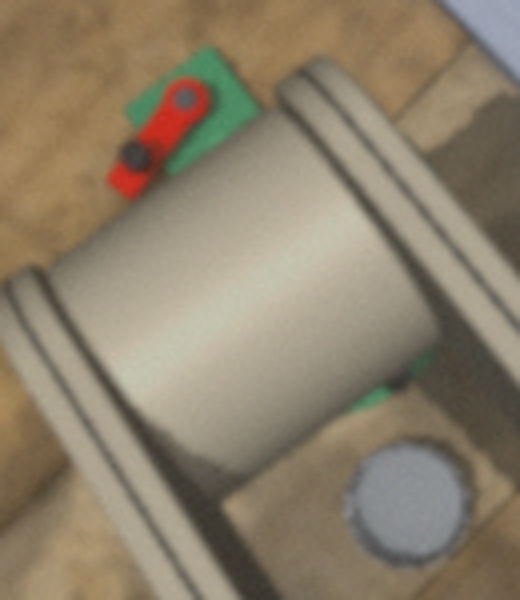

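```bash
python3 -m jog '[[0.0003,-0.001,0,-0.011,0.24],[0.0003,-0.0027,0,-0.046,0.24],[0.0002,-0.0046,0,-0.081,0.24],[0,-0.0063,0,-0.116,0.24],[-0.0002,-0.008,0,-0.15,0.24],[-0.0004,-0.0088,0,-0.168,0.24],[-0.0005,-0.0097,0,-0.185,0.24],[-0.0007,-0.0105,0,-0.203,0.24],[-0.0009,-0.0114,0,-0.22,0.24],[-0.001,-0.0123,0,-0.238,0.24],[-0.0012,-0.0132,0,-0.255,0.24],[-0.0015,-0.014,0,-0.273,0.24],[-0.0018,-0.0148,0,-0.29,0.24],[-0.0018,-0.0148,0,-0.29,0.24]]'
python3 - <<'E'
from h import *
s=r.snapshot("scene");crop(s,160,115,180,150,4,"pics/s5.png")
C=np.array([466.5,340.5])
g=[]
for a in range(75,84,1):
    f=np.radians(110.5+a); p=C+50*np.array([np.cos(f),np.sin(f)]); g.append((*p.round(1),40,110.5+a))
rel(g)
E
```

```text
time: 6.85
tool_pos: [416.6, 336.5, 40.8]
tcp_rot: [179.9, 0.2, -175.5]
ft_force: [1.8, 2.4, 1.8]
finger_gap: 20.7
[-0.0, -0.0008, 0.0007, -0.018] (np.float64(416.7), np.float64(335.7), 40, 185.5)
[-0.0001, -0.0017, 0.0007, -0.035] (np.float64(416.8), np.float64(334.8), 40, 186.5)
[-0.0001, -0.0025, 0.0007, -0.052] (np.float64(416.9), np.float64(334.0), 40, 187.5)
[-0.0001, -0.0034, 0.0007, -0.07] (np.float64(417.0), np.float64(333.1), 40, 188.5)
[-0.0003, -0.0043, 0.0007, -0.087] (np.float64(417.2), np.float64(332.2), 40, 189.5)
[-0.0003, -0.0051, 0.0007, -0.105] (np.float64(417.3), np.float64(331.4), 40, 190.5)
[-0.0004, -0.006, 0.0007, -0.122] (np.float64(417.5), np.float64(330.5), 40, 191.5)
[-0.0006, -0.0068, 0.0007, -0.14] (np.float64(417.7), np.float64(329.7), 40, 192.5)
[-0.0007, -0.0077, 0.0007, -0.157] (np.float64(417.9), np.float64(328.8), 40, 193.5)
```

View pics/s5.png

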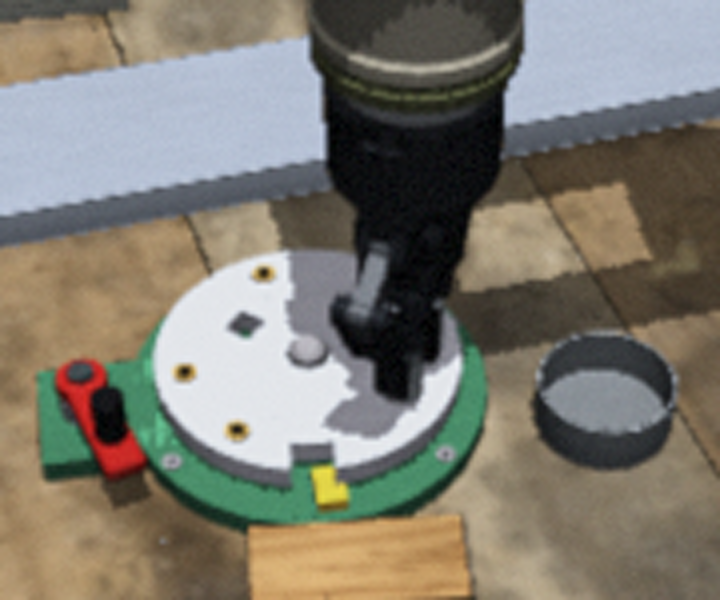

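```bash
python3 -m jog '[[0,-0.0008,0,-0.018,0.24],[-0.0001,-0.0017,0,-0.035,0.24],[-0.0001,-0.0025,0,-0.052,0.24],[-0.0001,-0.0034,0,-0.07,0.24],[-0.0003,-0.0043,0,-0.087,0.24],[-0.0003,-0.0043,0,-0.087,0.24]]'
python3 - <<'E'
from h import *
s=r.snapshot("scene");crop(s,160,115,180,150,4,"pics/s6.png")
E
```

```text
time: 7.5
tool_pos: [416.8, 331.5, 40.3]
tcp_rot: [179.9, 0.2, -170.5]
ft_force: [-0.3, 0.1, 0.1]
finger_gap: 20.2
```

View pics/s6.png

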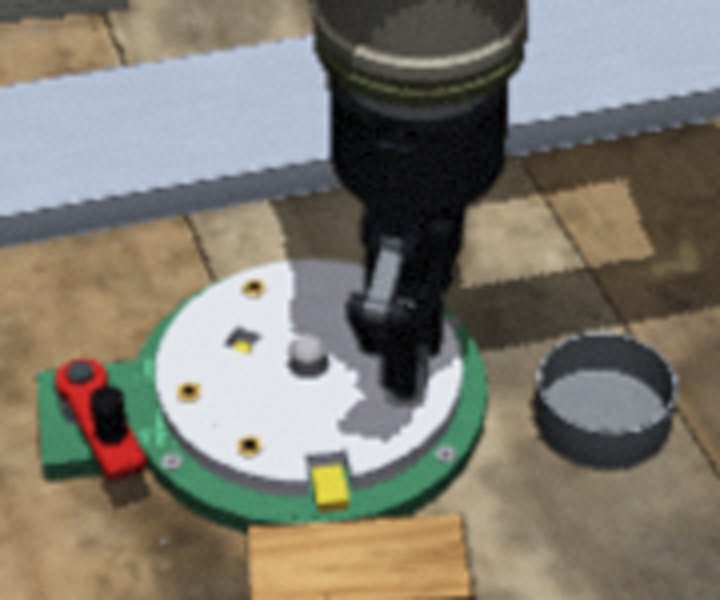

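```bash
python3 -m jog '[[0,0.001,0,0,0.4],[0,0.001,0,0,0.4],[0,0.001,-0.03,0,0.45],[0,0.001,-0.07,0,0.45],[0,0.001,-0.09,0,0.45],[0,0.001,-0.09,0,0.45]]'
python3 - <<'E'
from h import *
rel([(521.6,426.4,130,144),(521.6,426.4,46,144)])
E
```

```text
time: 8.15
tool_pos: [418.8, 334.0, 134.7]
tcp_rot: [179.8, 0.5, -170.5]
ft_force: [1.3, 0.6, -0.3]
finger_gap: 38.2
[-0.1165, 0.0741, 0.0061, 0.794] (521.6, 426.4, 130, 144)
[-0.1158, 0.0738, 0.0901, 0.794] (521.6, 426.4, 46, 144)
```

```bash
python3 -m jog '[[-0.025,0.015,0,0.13,0.45],[-0.05,0.03,0,0.27,0.45],[-0.075,0.047,0,0.4,0.45],[-0.1,0.062,0,0.53,0.45],[-0.116,0.074,0,0.67,0.45],[-0.116,0.074,0,0.794,0.45],[-0.116,0.074,0,0.794,0.45],[-0.116,0.074,0,0.794,0.45]]'
python3 - <<'E'
from h import *
s=r.snapshot("scene");crop(s,160,115,180,150,4,"pics/s7.png");t=r.snapshot("top");crop(t,180,115,130,150,4,"pics/t7.png")
rel([(521.6,426.4,130,144),(521.6,426.4,46,144)])
E
```

```text
time: 8.95
tool_pos: [520.3, 425.6, 134.7]
tcp_rot: [179.6, 0.2, 144.2]
ft_force: [1.4, -0.5, -0.3]
finger_gap: 38.1
[-0.0004, 0.0011, 0.0055, 0.003] (521.6, 426.4, 130, 144)
[-0.0001, 0.0004, 0.0895, 0.003] (521.6, 426.4, 46, 144)
```

View pics/s7.png

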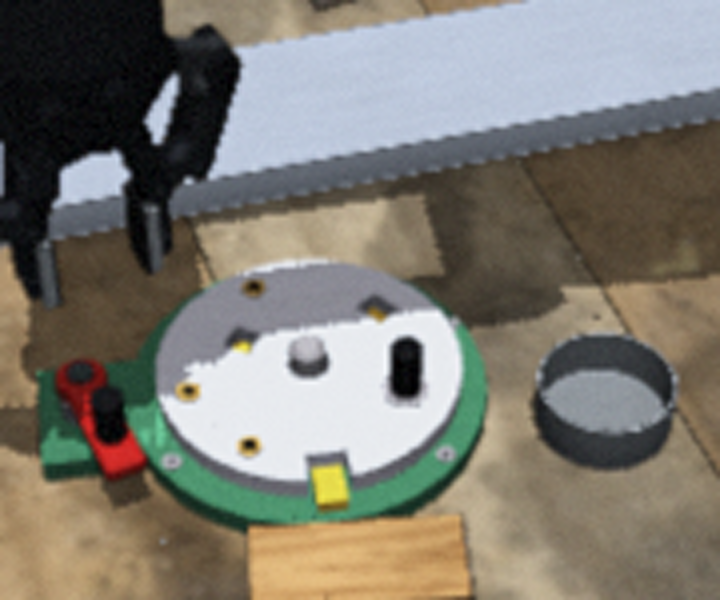

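View pics/t7.png

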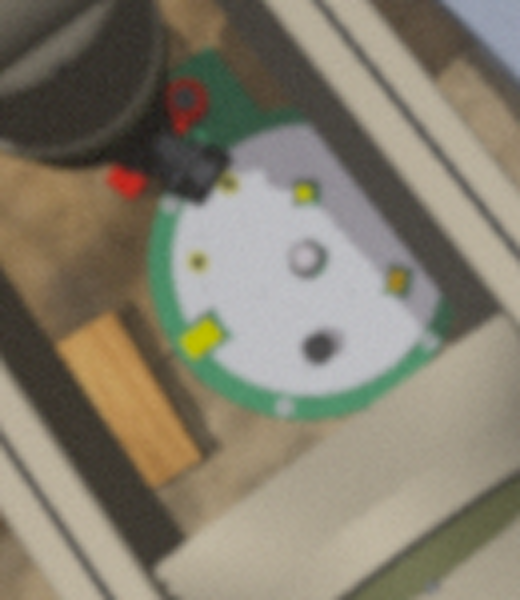

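```bash
python3 -m jog '[[0,0.0004,0.03,0,0.45],[0,0.0004,0.06,0,0.45],[0,0.0004,0.08,0,0.45],[0,0.0004,0.088,0,0.45],[0,0.0004,0.088,0,0.24],[0,0.0004,0.088,0,0.24],[0,0.0004,0.088,0,0.24]]'
python3 - <<'E'
from h import *
s=r.snapshot("scene");crop(s,160,115,180,150,4,"pics/s8.png")
C=np.array([555.5,401.7])
g=[]
for a in list(range(150,218,6))+[219,222]:
    f=np.radians(a); p=C+42*np.array([np.cos(f),np.sin(f)]); g.append((*p.round(1),47,a))
rel(g)
E
```

```text
time: 9.75
tool_pos: [522.6, 427.3, 49.7]
tcp_rot: [179.3, 0.3, 144.2]
ft_force: [0.3, 0.9, 0.7]
finger_gap: 20.5
[0.0002, -0.0057, 0.0025, -0.102] (np.float64(519.1), np.float64(422.7), 47, 150)
[-0.0005, -0.01, 0.0024, -0.207] (np.float64(517.1), np.float64(418.8), 47, 156)
[-0.0017, -0.0142, 0.0024, -0.311] (np.float64(515.6), np.float64(414.7), 47, 162)
[-0.0032, -0.0184, 0.0024, -0.416] (np.float64(514.4), np.float64(410.4), 47, 168)
[-0.0052, -0.0223, 0.0023, -0.521] (np.float64(513.7), np.float64(406.1), 47, 174)
[-0.0076, -0.026, 0.0023, -0.626] (np.float64(513.5), np.float64(401.7), 47, 180)
[-0.0103, -0.0294, 0.0023, -0.73] (np.float64(513.7), np.float64(397.3), 47, 186)
[-0.0134, -0.0325, 0.0023, -0.835] (np.float64(514.4), np.float64(393.0), 47, 192)
[-0.0169, -0.0353, 0.0022, -0.94] (np.float64(515.6), np.float64(388.7), 47, 198)
[-0.0205, -0.0377, 0.0022, -1.044] (np.float64(517.1), np.float64(384.6), 47, 204)
[-0.0244, -0.0397, 0.0022, -1.149] (np.float64(519.1), np.float64(380.7), 47, 210)
[-0.0285, -0.0413, 0.0022, -1.254] (np.float64(521.5), np.float64(377.0), 47, 216)
[-0.0307, -0.0419, 0.0022, -1.306] (np.float64(522.9), np.float64(375.3), 47, 219)
[-0.0328, -0.0424, 0.0022, -1.359] (np.float64(524.3), np.float64(373.6), 47, 222)
```

View pics/s8.png

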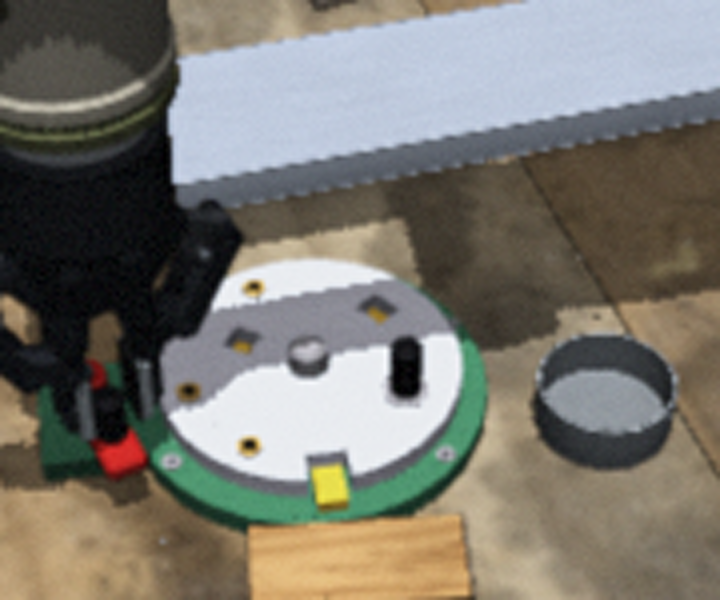

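Caged. Swing the clamp to about 210°, then ease on.

```bash
python3 -m jog '[[0.0002,-0.0057,0.001,-0.1,0.24],[-0.0005,-0.01,0.001,-0.207,0.24],[-0.0017,-0.0142,0.001,-0.311,0.24],[-0.0032,-0.0184,0.001,-0.416,0.24],[-0.0052,-0.0223,0.001,-0.521,0.24],[-0.0076,-0.026,0.001,-0.626,0.24],[-0.0103,-0.0294,0.001,-0.73,0.24],[-0.0134,-0.0325,0.001,-0.835,0.24],[-0.0169,-0.0353,0.001,-0.94,0.24],[-0.0205,-0.0377,0.001,-1.044,0.24],[-0.0244,-0.0397,0.001,-1.149,0.24],[-0.0265,-0.0405,0.001,-1.2,0.24],[-0.0285,-0.0413,0.001,-1.254,0.24],[-0.0285,-0.0413,0.001,-1.254,0.24]]'
python3 - <<'E'
from h import *
s=r.snapshot("scene");crop(s,160,115,180,150,4,"pics/s9.png")
C=np.array([555.5,401.7])
g=[]
for a in (217,218,219,220,221,222):
    f=np.radians(a); p=C+42*np.array([np.cos(f),np.sin(f)]); g.append((*p.round(1),48,a))
rel(g)
E
```

```text
time: 11.2
tool_pos: [522.4, 377.3, 49.6]
tcp_rot: [-179.9, 0.8, -143.9]
ft_force: [-0.5, -0.6, 0.8]
finger_gap: 20.6
[0.0007, -0.0007, 0.0013, -0.018] (np.float64(522.0), np.float64(376.4), 48, 217)
[0.0007, -0.0014, 0.0013, -0.036] (np.float64(522.4), np.float64(375.8), 48, 218)
[0.0006, -0.0021, 0.0013, -0.053] (np.float64(522.9), np.float64(375.3), 48, 219)
[0.0006, -0.0028, 0.0013, -0.071] (np.float64(523.3), np.float64(374.7), 48, 220)
[0.0006, -0.0036, 0.0013, -0.088] (np.float64(523.8), np.float64(374.1), 48, 221)
[0.0005, -0.0043, 0.0013, -0.106] (np.float64(524.3), np.float64(373.6), 48, 222)
```

View pics/s9.png

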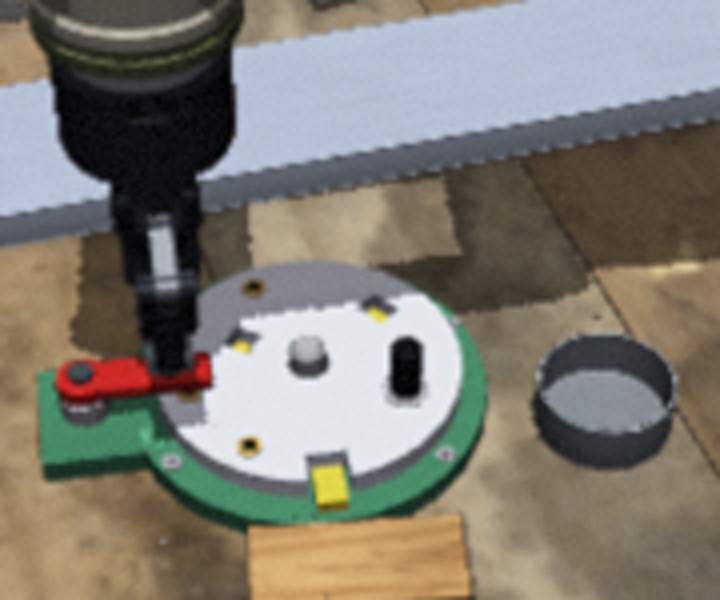

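```bash
python3 -m jog '[[0.0005,-0.0014,0,-0.036,0.24],[0.0005,-0.0021,0,-0.053,0.24],[0.0005,-0.0028,0,-0.071,0.24],[0.0005,-0.0028,0,-0.071,0.24]]';python3 -m jog '[[0,-0.0007,0,0,0.24],[0,-0.0014,0,0,0.24],[0,-0.0014,0,0,0.24]]'
```

```text
time: 11.65
tool_pos: [523.2, 376.0, 49.9]
tcp_rot: [-180.0, 0.9, -140.0]
ft_force: [-1.6, 5.5, 1.4]
finger_gap: 20.5
time: 11.95
tool_pos: [523.3, 375.9, 49.9]
tcp_rot: [179.9, 0.9, -140.0]
ft_force: [-4.6, 5.7, 1.3]
finger_gap: 20.7
```

```bash
python3 -m jog '[[0,0.002,0,0,0.4],[0,0.002,0,0,0.4],[0,0.002,0,0,0.4],[0,0.002,-0.04,0,0.45],[0,0.002,-0.08,0,0.45],[-0.04,0.002,-0.12,0,0.45],[-0.08,0.002,-0.15,0,0.45],[-0.12,0.002,-0.15,0,0.45],[-0.16,0.002,-0.15,0,0.45],[-0.16,0.002,-0.15,0,0.45],[-0.16,0.002,-0.15,0,0.45]]'
python3 - <<'E'
from h import *
s=r.snapshot("scene");crop(s,160,115,180,150,4,"pics/s10.png");t=r.snapshot("top");crop(t,180,115,130,150,4,"pics/t10.png");print(r.sense()["ft_force"])
E
```

```text
time: 13.05
tool_pos: [642.9, 478.3, 198.8]
tcp_rot: [179.9, 0.6, -140.0]
ft_force: [-0.4, 0.5, -0.8]
finger_gap: 38.5
[-1.15337706  0.18273338  1.20409291]
```

View pics/s10.png

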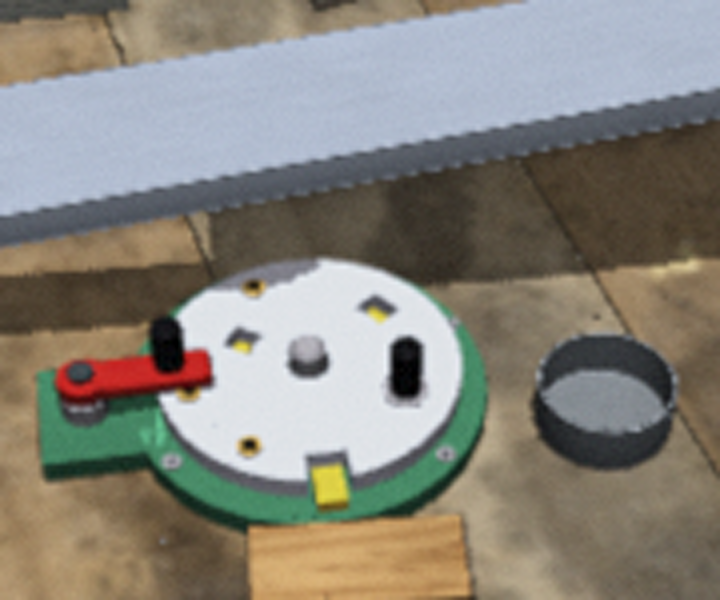

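View pics/t10.png

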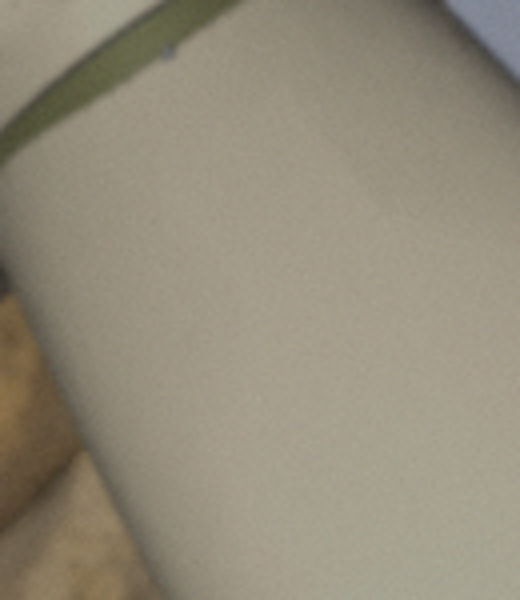

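Run:
```python
from h import *
s=r.snapshot("scene")
S=lambda x,y:(160+(x+.5)/4-.5,115+(y+.5)/4-.5)
pv=onz(s,*S(79,372),39)[:2];k=onz(s,*S(167,327),65)[:2];c=onz(s,*S(308,348),42)[:2];pk=onz(s,*S(406,347),57)[:2];key=onz(s,*S(330,478),22)[:2]
an=lambda a,b:np.degrees(np.arctan2(*(b-a)[::-1]))%360
bx=(an(c,key)+180+an(c,pv)-90)/2%360
print("base x",an(c,key)+180,an(c,pv)-90,"clamp dir",an(pv,k),"to centre",an(pv,c),"r",np.linalg.norm(k-pv))
print("plate x",an(c,pk)-240,"r at seated height",np.linalg.norm(pk-c))
im=s["pixels"][170:250,190:285].astype(int); m=((im.min(2)>110)&((im.max(2)-im.min(2))<40)).astype(np.uint8)
ct=max(cv2.findContours(m,0,1)[0],key=cv2.contourArea);e=cv2.fitEllipse(cv2.convexHull(ct));
for z in(27,34):print(z,onz(s,e[0][0]+190,e[0][1]+170,z),"spigot",c)
```

```text
base x 305.92656997114216 -57.184834821277676 clamp dir 211.38364875743048 to centre 212.81516517872234 r 43.660743655734045
plate x -50.881441714734024 r at seated height 48.60179301666927
27 [466.85842393 340.36118496  27.        ] spigot [467.55257798 340.4678086 ]
34 [463.61099058 346.24974415  34.        ] spigot [467.55257798 340.4678086 ]
```

```bash
python3 -c "
from bench import r
print(r.hand_in())"
```

```text
the job is handed in; nothing more can be done
None
```

The plate is home on its three keys and the clamp is closed over it. I handed the job in at about 13 s of the allowed 56 s; no verdict comes back.

I caged the plate's knob loosely between the fingers and turned the plate about 75° counterclockwise until it dropped. I then swung the clamp arm to its stop the same way, feeling about 7 N there, and backed the arm off.

**Last checks:**
- **Plate height:** all three yellow keys show in their slots. The outline of the plate's top, read at the seated height of 27 mm, centres within 1 mm of the spigot. Read at the unseated 34 mm it would be about 7 mm off.
- **Clamp angle:** the arm points at 211.4°, against 212.8° from the pivot to the centre. That is within about 1.5° of closed; the limit allows about 8.6°.
- **Plate angle (readings disagree):** the knob gave −51° for the plate's x axis, while the base's x axis read −54° and −57°. A difference of 3–6° is more than the 2° of play and close to the 6.9° limit. I put it down to single-view pixel error, since the keys hold the plate mechanically.
- **Neighbours:** the wood block and pipe cap look unmoved in the scene picture. I did not measure them, and the arm hid them from the top camera.

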